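# Make up two woodcarving kits

## Task

Make up the two carving kits for the class from the stock on the bench. The board with three pockets gets the mallet, the notched tool rest and the square blank; the board with two pockets gets the large round blank and the sanding block: each thing stands upright, fully down in the pocket of its own shape (round things in the round pockets, the square one in the square pocket, long things in the long pockets). Leave the spare short blank where it stands.

Things in the scene. Friction and masses are not known exactly. Their poses are not given: they have to be found in the camera images.
- mallet_kit: Mallet-carving kit board: plywood, 184 x 184 mm, 14 mm thick, fixed, with felt-lined pockets, THREE of them. Origin: centre of its underside. Pockets 6 mm deep (floor 8 mm above the bench), in mm in the board's frame: long, 64 in x by 120 in y, centred at (-47, 0), on the robot's side; round, 70 across, at (47, 47); square, 68 x 68, at (47, -47). Turned up to 0.2 rad; may be on the left or right.
- whittling_kit: Whittling kit board: plywood, 184 (x) x 144 mm (y), 14 mm thick, fixed, with felt-lined pockets, TWO of them. Origin: centre of its underside. Pockets 6 mm deep (floor 8 mm above the bench), in mm in the board's frame: long, 64 in x by 120 in y, centred at (-47, 0), on the robot's side; round, 70 across, at (47, 0). Turned up to 0.2 rad; may be on the left or right.
- mallet_grip (a point): Carver's mallet standing upright on its round brass head (48 mm in diameter, up to 44 mm high) with a dark wooden handle 23 to 27 mm thick standing up from it to 110 mm; about 0.55 kg. This point is on its axis in the middle of the handle, 80 mm above the underside: grip it here. Its z axis points up. 
- tool_rest_grip (a point): Wooden tool rest, a block with four notches across its top: 44 mm (its x) by 100 mm (its y), 64 mm high (notches 18 mm deep); 0.13 kg. This point is its centre, 32 mm above the underside. Grip it across its x. Its z axis points up. 
- square_blank_grip (a point): Square block of pale wood 46 x 46 mm, 66 mm high; 0.075 kg. This point is its centre, 33 mm above the underside; x and y are square to its faces. Its z axis points up. 
- round_blank_grip (a point): Large round blank, an upright cylinder of pale wood 50 mm in diameter, 66 mm high; 0.07 kg. This point is its centre, 33 mm above the underside. Its z axis points up. 
- sander_grip (a point): Sanding block: a cork-soled base 46 mm (its x) by 100 mm (its y), 22 mm high, with an upright wooden grip 22 mm thick (x) and 76 mm long (y) on its middle, up to 70 mm high; 0.12 kg. This point is on the middle of the grip, 48 mm above the underside. Grip it across its x. Its z axis points up. 
- short_blank_grip (a point): Spare short round blank, an upright cylinder of pale wood only 34 mm in diameter and 40 mm high, standing among the stock. It belongs to neither kit and stays where it is. This point is its centre, 20 mm above the bench. Its z axis points up. 
There are look-alikes about, which are no part of the job. Leave any green look-alike of the part that bears sander_grip alone.

How it is judged (in metres and radians):
At the end, for the whole second after the job is handed in: Each of the five things is in its own pocket of its own board: within 14 mm of the pocket centre along each board axis, on the pocket floor (height within 4 mm), upright within 0.1 rad, at rest (under 0.02 m/s); the short blank has moved less than 20 mm (x of mallet_grip in the frame of mallet_kit between 0.033 and 0.061 m and y of mallet_grip in the frame of mallet_kit between 0.033 and 0.061 m and z of mallet_grip in the frame of mallet_kit between 0.084 and 0.092 m and angle between each of mallet_grip, tool_rest_grip, square_blank_grip, round_blank_grip, sander_grip's own z axis and vertical below 0.1 rad and linear speed of each of mallet, tool_rest, square_blank, round_blank, sander below 0.02 m/s and x of tool_rest_grip in the frame of mallet_kit between -0.061 and -0.033 m and y of tool_rest_grip in the frame of mallet_kit between -0.014 and 0.014 m and z of tool_rest_grip in the frame of mallet_kit between 0.036 and 0.044 m and x of square_blank_grip in the frame of mallet_kit between 0.033 and 0.061 m and y of square_blank_grip in the frame of mallet_kit between -0.061 and -0.033 m and z of square_blank_grip in the frame of mallet_kit between 0.037 and 0.045 m and x of round_blank_grip in the frame of whittling_kit between 0.033 and 0.061 m and y of round_blank_grip in the frame of whittling_kit between -0.014 and 0.014 m and z of round_blank_grip in the frame of whittling_kit between 0.037 and 0.045 m and x of sander_grip in the frame of whittling_kit between -0.061 and -0.033 m and y of sander_grip in the frame of whittling_kit between -0.014 and 0.014 m and z of sander_grip in the frame of whittling_kit between 0.052 and 0.06 m and distance of short_blank_grip from where it was at the start of the episode below 0.02 m); the robot touches nothing.
It fails at once if the spare short blank is pushed, lifted or knocked away (distance of short_blank_grip from where it was at the start of the episode above 0.03 m).
It also fails if it takes over 128 s, if anything falls off the work surface, if the arm or the gripper's body presses on something with over 40 N, if the wrist force passes 120 N, or if a joint passes its speed limit or range.

## Robot

A 7-joint arm with a two-finger parallel gripper is mounted at the origin on the work surface. World frame = base frame: x ahead of the robot, y to its left, z up, the work surface at z = 0. Lengths are in mm, angles in rad, forces in N, time in s.
With the tool pointing down it reaches from about 400 to 875 mm from the base axis. Payload 4.4 kg.
Tool frame: the origin (TCP) lies midway between the tips of the shut fingers; the grasp point (between the pads) lies ctrl.tcp_to_grasp behind it (ctrl.tcp_to_grasp is the distance from the TCP to the grasp point, in mm); z points along the fingers, y is the line along which they close (so a half turn about z gives the same grasp; the last joint's range is limited). The gripper opens to 85 mm and grips with 20 to 120 N. Pads are 22 mm wide; open, the fingers measure 114 mm over their backs; the gripper's body (76 mm by 85 mm) begins 54 mm behind the grasp point. The pads swing forward as they close: fully open they stand 13 mm farther back than shut.
Start: joints at [-0.066, 0.628, 0.038, 1.517, -0.027, 0.996, -0.02], TCP at [650.014, 0.027, 231.313] pointing down, gripper open.
Joint ranges: [-3.06, 3.06], [-0.37, 2.12], [-1.25, 1.32], [0.18, 2.47], [-1.1, 4.24], [0.23, 1.98], [-2.94, 2.94]. Speed limits (rad/s): [2.57, 2.57, 3.14, 3.14, 3.14, 3.14, 3.14].

## Interface

Orientations are given as [roll, pitch, yaw] about the fixed x, y, z axes, in that order (R = Rz(yaw) Ry(pitch) Rx(roll)).
In Python, from cell import ctrl, get_image, get_calibration, workorder, boxes_of, place_of gives the robot as it stands.
- The arm moves only by the tool play_rows, never from a script. Its argument "series" is a list that holds one entry, the list of rows, each a list of 7 numbers: the shift along the world's x, y, z in cm, then the turn, a rotation vector about the world's x, y, z in degrees, then the closure, from 0 (fully open) to 1 (shut). A call has 1 to 20 rows; each row shifts and turns the commanded pose from where the row before left it; what a row does not reach is not made up. A row lasts 1/8 s, in which the tool goes at most 62.5 mm and 10.7 degrees, less where a joint would pass 70% of its speed; a pose out of reach is approached as far as the arm can. A call with a gripper value outside its range is refused whole. The fingers move at their own pace and stop on an object; the grip force is fixed at half the most. Time passes only in rows, so rows that do not move let the fingers close. It gives the time, the measured TCP pose, the force, the opening and the grip force at its end, in the units of the state.
- ctrl.read_state(): the state, without advancing time (a new reading comes with each control period).
- get_image(name): name is "scene" or "side" or "wrist"; returns (picture, depth): 400x640x3 uint8, red, green, blue; 400x640 float32, mm along the optical axis (not along the pixel's ray), 0 where there is no reading.
- get_calibration(name): a dict with "K" (3x3 intrinsics, pixels), "k1" (the pictures are not rectified: a ray, as slopes to the right and down, at radius r is drawn at 1 + k1 r^2 times it, then the intrinsics apply), "R" (3x3) and "t" (3): a world point X has camera coordinates R X + t; the wrist camera has in their place "mount" (4x4, takes a point from camera to tool coordinates, whose origin is the TCP and whose axes are the flange's). Camera axes: x right, y down, z forward; pixel columns grow to the right and rows downward; lengths in mm; the calibration is good to about 2 mm. A picture is of the moment at which its call begins: read the wrist's pose just before it. get_calibration takes no time and is no camera call.
- workorder.finish_job(): hands the job in; it is judged then, once.
Trained networks look in the newest picture that a camera, given by its name, has taken for a name from the list of things; names that differ only in an ending like _2 or _b are one class to them, and where a whole thing is asked for, a point or a joint stands for the part that bears it (a point fixed in the world has none). Each returns a list of dicts, best first, with "p" (0 to 1); they miss things now and then, are a little off and sometimes report something else, mostly with a low value. They report only what shows in the picture. A call takes as long as a camera call. They do not tell look-alikes from the thing itself.
- boxes_of(target, camera): "pixel" ([column, row] in pixels, amid what is visible of it).
- place_of(target, camera): "pixel" ([column, row] in pixels: a listed point, or the origin of a listed thing).
The state is a dict: "clock": time; "qpos": joint angles; "qd": joint speeds; "tau": joint torques, N m; "eef_pos": TCP position; "tool_rot": TCP orientation; "force": force on the tool from outside, world axes, zero at the start; "torque": the same for the moment, N m; "width": finger opening in mm; "gripper_force": force on a finger pad.
Only numpy, scipy, OpenCV 4.12 (cv2) and the standard library are available. Lean on these libraries where they do the work, as an engineer would, in place of code of your own. Each camera call takes 0.05 s, during which the arm holds its last target. There are 200 camera calls.

## Working session

There is one attempt and no reset: what is moved stays moved. The work goes in short steps, Python scripts to look and compute and a tool call to move; the robot and the scene stay as the last step left them, time stands still between calls to the robot, and variables do not carry over. Pictures are saved under pics/ and viewed, at most 14 in all, crops included, and the job is handed in when it is done.

Besides the shell and the picture viewer there is one more tool, called after ">>>" as name(argument=value, ...) on one line, values as JSON. play_rows: Moves the arm, as the interface text tells. Its arguments: {"type":"object","properties":{"series":{"type":"array"}},"required":["series"]}

```bash
mkdir -p pics
cat > h.py <<'E'
import numpy as np, cv2
from cell import ctrl, get_image, get_calibration, workorder, boxes_of, place_of
from scipy.spatial.transform import Rotation as Ro
def cal(n):
    c=get_calibration(n); K=np.array(c["K"]); k1=c["k1"]
    if n!="wrist":
        R=np.array(c["R"]); t=np.array(c["t"]); return K,k1,R.T,-R.T@t
    s=ctrl.read_state(); M=np.array(c["mount"]); Rt=Ro.from_euler('xyz',s["tool_rot"]).as_matrix()
    return K,k1,Rt@M[:3,:3],Rt@M[:3,3]+np.array(s["eef_pos"])
def ray(px,K,k1):
    d=np.array([(px[0]-K[0,2])/K[0,0],(px[1]-K[1,2])/K[1,1]]); u=d.copy()
    for _ in range(10): u=d/(1+k1*(u@u))
    return np.array([u[0],u[1],1.])
def atz(px,z,C):
    K,k1,R,o=C; v=R@ray(px,K,k1); return o+v*(z-o[2])/v[2]
def cloud(D,C):
    K,k1,R,o=C; h,w=D.shape
    g=np.stack(np.meshgrid(np.arange(w),np.arange(h)),-1).astype(float)
    d=(g-[K[0,2],K[1,2]])/[K[0,0],K[1,1]]; u=d.copy()
    for _ in range(10): u=d/(1+k1*(u**2).sum(-1,keepdims=True))
    P=np.dstack([u,np.ones((h,w))])*D[...,None]
    return P@R.T+o
def save(n,im): cv2.imwrite(f"pics/{n}.png",im[...,::-1])
Z=dict(mallet_kit=0,whittling_kit=0,mallet_grip=80,tool_rest_grip=32,square_blank_grip=33,round_blank_grip=33,sander_grip=48,short_blank_grip=20)
E
cat > a.py <<'E'
from h import *
s=ctrl.read_state(); print(s["eef_pos"],s["tool_rot"],s["width"],ctrl.tcp_to_grasp)
for n in ("scene","side"):
    im,D=get_image(n); save(n,im); C=cal(n); np.savez(f"{n}.npz",im=im,D=D)
    print(n,C[3].round())
    for k,z in Z.items():
        for d in place_of(k,n)[:3]:
            print(n,k,round(d["p"],2),np.round(d["pixel"]),atz(d["pixel"],z,C)[:2].round())
E
python3 a.py
```

```text
[6.49360154e+02 5.13616364e-02 2.30391533e+02] [-3.13968367e+00  3.09500386e-05  1.57084483e+00] 85.32838688258747 18.700000000000003
scene [1322.   88.  624.]
scene mallet_kit 0.97 [431. 211.] [455. 286.]
scene whittling_kit 0.72 [207. 201.] [ 460. -283.]
scene mallet_grip 0.71 [194. 225.] [ 657. -237.]
scene tool_rest_grip 0.6 [353. 256.] [671.  96.]
scene square_blank_grip 0.69 [269. 256.] [685. -76.]
scene round_blank_grip 0.66 [308. 223.] [570.  -9.]
scene sander_grip 0.84 [318. 186.] [441.   4.]
scene short_blank_grip 0.59 [418. 260.] [660. 230.]
side [ 182. -589.  748.]
side mallet_kit 0.61 [250. 153.] [452. 288.]
side whittling_kit 0.97 [384. 334.] [ 463. -286.]
side mallet_grip 0.79 [461. 245.] [ 656. -242.]
side tool_rest_grip 0.95 [369. 157.] [678.  97.]
side square_blank_grip 0.88 [420. 200.] [695. -77.]
side round_blank_grip 0.91 [354. 198.] [576.  -1.]
side sander_grip 0.82 [267. 278.] [ 324. -108.]
side sander_grip 0.76 [300. 215.] [447.  -0.]
side short_blank_grip 0.53 [331. 132.] [655. 236.]
```

View pics/scene.png

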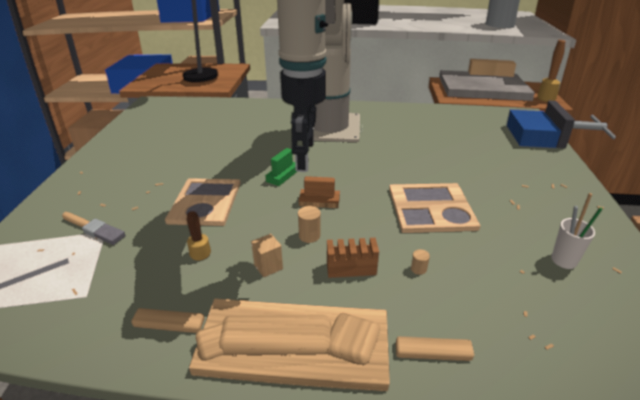

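View pics/side.png

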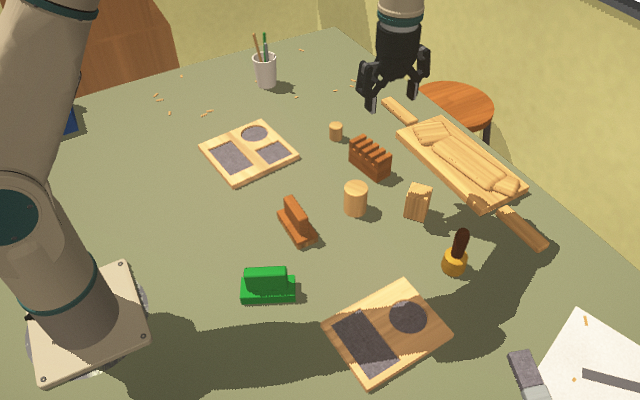

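```bash
cat > b.py <<'E'
from h import *
# top-surface orthographic clusters per object from both depth maps
P=[];c=[]
for n in ("scene","side"):
    d=np.load(n+".npz"); W=cloud(d["D"],cal(n)); ok=d["D"]>0; P.append(W[ok]); 
P=np.vstack(P)
def rect(name,x,y,r,z0,z1):
    m=(np.hypot(P[:,0]-x,P[:,1]-y)<r)&(P[:,2]>z0)&(P[:,2]<z1); Q=P[m][:,:2].astype(np.float32)
    if len(Q)<10: print(name,len(Q)); return
    (cx,cy),(w,h),a=cv2.minAreaRect(Q); print(name,len(Q),"c",round(cx),round(cy),"size",round(w),round(h),"ang",round(a,1),"zmax",P[m][:,2].max().round())
rect("mallet_kit",455,287,145,9,19); rect("whit",461,-284,135,9,19)
rect("mallet",656,-240,45,95,130); rect("mallethead",656,-240,60,38,50)
rect("rest",674,96,70,58,72); rect("square",690,-76,45,60,72); rect("round",573,-5,45,60,72)
rect("sander",444,2,65,62,80); rect("sander2",324,-108,65,62,80); rect("short",657,233,40,34,46)
E
python3 b.py
```

```text
mallet_kit 5683 c 447 289 size 190 192 ang 6.9 zmax 19.0
whit 8106 c 468 -285 size 190 148 ang 1.4 zmax 19.0
mallet 305 c 660 -236 size 28 25 ang 7.8 zmax 113.0
mallethead 423 c 658 -235 size 45 45 ang 4.3 zmax 50.0
rest 1076 c 676 94 size 48 102 ang 8.7 zmax 68.0
square 799 c 686 -80 size 49 48 ang 39.2 zmax 70.0
round 645 c 576 -4 size 51 50 ang 85.8 zmax 70.0
sander 566 c 441 6 size 75 27 ang 86.3 zmax 74.0
sander2 652 c 325 -108 size 25 77 ang 65.6 zmax 75.0
short 283 c 665 233 size 34 35 ang 60.5 zmax 44.0
```

The sander candidates are the brown block at scene (320,190) / side (297,222) and the green one at scene (282,165) / side (267,285). Green is the excluded look-alike, so brown at about (441,6) is the right one. The mallet kit is on the left and the whittling kit on the right. I'll survey the left board first with the wrist camera.

>>> play_rows(series=[[[-2.5, 3.6, 0.3, 0, 0, 1, 0], [-2.5, 3.6, 0.3, 0, 0, 1, 0], [-2.5, 3.6, 0.3, 0, 0, 1, 0], [-2.5, 3.6, 0.3, 0, 0, 1, 0], [-2.5, 3.6, 0.3, 0, 0, 1, 0], [-2.5, 3.6, 0.3, 0, 0, 1, 0], [-2.5, 3.6, 0.3, 0, 0, 1, 0], [-2, 3.6, 0, 0, 0, 0, 0], [0, 0, 0, 0, 0, 0, 0]]])

```text
clock: 2.02
eef_pos: [452.7, 291.9, 252.6]
tool_rot: [-3.141, -0.002, 1.7]
force: [-0.2, -0.8, -0.6]
width: 85.5
gripper_force: 0.0
```

```bash
cat > w.py <<'E'
from h import *
import sys
def look(tag,names):
    s=ctrl.read_state(); C=cal("wrist"); im,D=get_image("wrist"); save(tag,im); np.savez(tag+".npz",im=im,D=D,K=C[0],k1=C[1],R=C[2],o=C[3])
    print("t",round(s["clock"],1),"tcp",np.round(s["eef_pos"],1),"rot",np.degrees(s["tool_rot"]).round(1),"w",round(s["width"],1),"cam",C[3].round())
    for k in names:
        for d in place_of(k,"wrist")[:2]:
            print(k,round(d["p"],2),np.round(d["pixel"]),atz(d["pixel"],Z[k],C)[:2].round(1))
    W=cloud(D,C); W[D<=0]=np.nan
    return im,D,W
def rect(W,x,y,r,z0,z1,name=""):
    m=(np.hypot(W[...,0]-x,W[...,1]-y)<r)&(W[...,2]>z0)&(W[...,2]<z1)
    m=cv2.morphologyEx(m.astype(np.uint8),cv2.MORPH_OPEN,np.ones((3,3)))>0
    Q=W[m][:,:2].astype(np.float32)
    if len(Q)<20: print(name,"few",len(Q)); return
    (cx,cy),sz,a=cv2.minAreaRect(Q); print(name,len(Q),"c",round(cx,1),round(cy,1),"size",np.round(sz),"ang",round(a,1),"zmed",np.median(W[m][:,2]).round(1))
if __name__=="__main__":
    im,D,W=look(sys.argv[1],sys.argv[2].split(","))
    for a in sys.argv[3:]: rect(W,*map(float,a.split(",")),name=a)
E
python3 w.py w1 mallet_kit 455,287,145,10,18
python3 - <<'E'
from h import *
print(get_calibration("wrist")["mount"],get_calibration("wrist")["K"])
E
```

```text
t 2.0 tcp [452.7 291.9 252.6] rot [-1.80e+02 -1.00e-01  9.74e+01] w 85.5 cam [444. 361. 395.]
mallet_kit 0.94 [314. 168.] [447.6 291.6]
455,287,145,10,18 10696 c 447.0 287.4 size [184. 184.] ang 6.5 zmed 14.1
[[-1.17348971e-03 -9.61349855e-01 -2.75327224e-01  7.00212798e+01]
 [ 9.99999291e-01 -1.18400318e-03 -1.28020718e-04 -1.96240908e-01]
 [-2.02915611e-04 -2.75327179e-01  9.61350562e-01 -1.42719767e+02]
 [ 0.00000000e+00  0.00000000e+00  0.00000000e+00  1.00000000e+00]] [[300.18921748   0.         317.94552331]
 [  0.         300.18921748 198.68097853]
 [  0.           0.           1.        ]]
```

View pics/w1.png

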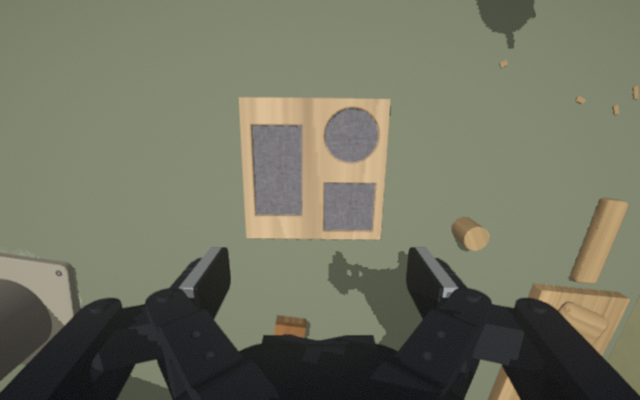

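>>> play_rows(series=[[[3.2, -2.8, -0.7, 0, 0, 0.3, 0], [3.2, -2.8, -0.7, 0, 0, 0.3, 0], [3.2, -2.8, -0.7, 0, 0, 0.3, 0], [3.2, -2.8, -0.7, 0, 0, 0.2, 0], [3.2, -2.8, -0.7, 0, 0, 0, 0], [3.2, -2.8, -0.7, 0, 0, 0, 0], [3.1, -2.9, -0.8, 0, 0, 0, 0], [0, 0, 0, 0, 0, 0, 0]]])

```text
clock: 3.12
eef_pos: [679.9, 83.3, 200.9]
tool_rot: [-3.141, 0.004, 1.703]
force: [0.2, 0.2, -0.5]
width: 85.4
gripper_force: 0.0
```

```bash
python3 w.py w2 tool_rest_grip,short_blank_grip,square_blank_grip 676,94,70,58,70 665,233,40,34,46 686,-80,50,60,72
```

```text
t 3.1 tcp [679.9  83.3 200.9] rot [-180.     0.3   97.6] w 85.4 cam [670. 153. 343.]
tool_rest_grip 0.83 [320. 169.] [679.8  95.7]
tool_rest_grip 0.5 [ 92. 222.] [431.1   2.5]
short_blank_grip 0.86 [324.  23.] [665.4 236.6]
square_blank_grip 0.63 [308. 312.] [688.5 -80.9]
676,94,70,58,70 3157 c 676.4 93.6 size [ 44. 100.] ang 8.7 zmed 64.0
665,233,40,34,46 1167 c 667.1 233.6 size [33. 32.] ang 56.3 zmed 40.1
686,-80,50,60,72 1230 c 685.4 -78.6 size [45. 47.] ang 37.3 zmed 66.0
```

>>> play_rows(series=[[[-0.4, 1.0, -3.6, 0, 0, 1.1, 0], [0, 0, -4, 0, 0, 0, 0], [0, 0, -4, 0, 0, 0, 0], [0, 0, -4, 0, 0, 0, 0], [0, 0, -3.3, 0, 0, 0, 0], [0, 0, 0, 0, 0, 0, 0], [0, 0, 0, 0, 0, 0, 0]]])

```text
clock: 4.2
eef_pos: [674.9, 101.9, 15.0]
tool_rot: [3.139, -0.0, 1.732]
force: [1.3, 1.1, 0.3]
width: 85.3
gripper_force: 0.0
```

>>> play_rows(series=[[[0.2, -0.8, -0.3, 0, 0, 0, 0], [0, 0, 0, 0, 0, 0, 1], [0, 0, 0, 0, 0, 0, 1], [0, 0, 0, 0, 0, 0, 1], [0, 0, 0, 0, 0, 0, 1], [0, 0, 0, 0, 0, 0, 1], [0, 0, 0, 0, 0, 0, 1]]])

```text
clock: 5.08
eef_pos: [676.6, 93.2, 11.0]
tool_rot: [3.14, -0.0, 1.731]
force: [-0.2, -0.8, 4.9]
width: 43.8
gripper_force: 61.8
```

>>> play_rows(series=[[[0, 0, 3, 0, 0, 0, 1], [0, 0, 4, 0, 0, 0, 1], [-3.4, 2.3, 0, 0, 0, -1, 1], [-3.4, 2.3, 0, 0, 0, -1, 1], [-3.4, 2.3, 0, 0, 0, -0.7, 1], [-3.4, 2.4, 0, 0, 0, 0, 1], [-3.5, 2.4, 0, 0, 0, 0, 1], [-3.5, 2.4, 0, 0, 0, 0, 1], [-3.5, 2.4, 0, 0, 0, 0, 1], [-3.5, 2.4, 0, 0, 0, 0, 1], [0, 0, 0, 0, 0, 0, 1], [0, 0, -2, 0, 0, 0, 1], [0, 0, 0, 0, 0, 0, 1], [0, 0, 0, 0, 0, 0, 1]]])

```text
clock: 6.82
eef_pos: [400.5, 281.6, 60.4]
tool_rot: [3.142, 0.0, 1.683]
force: [-0.5, 0.0, -1.2]
width: 43.5
gripper_force: 61.4
```

>>> play_rows(series=[[[0, 0, -2.2, 0, 0, 0, 1], [0, 0, -1.2, 0, 0, 0, 1], [0, 0, -0.7, 0, 0, 0, 1], [0, 0, 0, 0, 0, 0, 1], [0, 0, 0, 0, 0, 0, 0.2], [0, 0, 0, 0, 0, 0, 0], [0, 0, 0, 0, 0, 0, 0], [0, 0, 4, 0, 0, 0, 0], [0, 0, 5, 0, 0, 0, 0], [2, 0, 5, 0, 0, 0, 0], [2, 0, 5, 0, 0, 0, 0], [0, 0, 0, 0, 0, 0, 0], [0, 0, 0, 0, 0, 0, 0]]])

```text
clock: 8.45
eef_pos: [439.2, 281.7, 209.0]
tool_rot: [-3.141, 0.0, 1.684]
force: [-0.6, -0.3, -1.2]
width: 85.4
gripper_force: 0.0
```

```bash
python3 w.py w3 tool_rest_grip 400,282,65,60,82 447,287,130,10,18
```

```text
t 8.4 tcp [439.2 281.7 209. ] rot [-179.9    0.    96.5] w 85.4 cam [431. 351. 352.]
tool_rest_grip 0.92 [283. 175.] [400.9 282.1]
400,282,65,60,82 3304 c 399.6 283.0 size [ 43. 100.] ang 6.4 zmed 71.9
447,287,130,10,18 13080 c 447.3 288.1 size [185. 184.] ang 6.6 zmed 14.1
```

>>> play_rows(series=[[[2.7, -4, 0, 0, 0, 3.5, 0], [2.7, -4, 0, 0, 0, 3.5, 0], [2.7, -4, 0, 0, 0, 3.5, 0], [2.7, -4, 0, 0, 0, 3.5, 0], [2.7, -4, 0, 0, 0, 3.5, 0], [2.7, -4, 0, 0, 0, 3.5, 0], [2.7, -4, 0, 0, 0, 3.5, 0], [2.8, -4, 0, 0, 0, 3.5, 0], [2.8, -4.1, 0, 0, 0, 3, 0], [0, 0, 0, 0, 0, 0, 0], [0, 0, 0, 0, 0, 0, 0]]])

```text
clock: 9.93
eef_pos: [683.8, -77.9, 207.4]
tool_rot: [-3.14, -0.003, 2.225]
force: [-0.8, 0.4, 0.6]
width: 85.3
gripper_force: 0.0
```

```bash
python3 w.py w4 square_blank_grip 686,-80,50,62,70 576,-4,50,62,70 658,-237,45,95,120 441,5,70,62,80
```

```text
t 9.9 tcp [683.8 -77.9 207.4] rot [-179.9   -0.2  127.5] w 85.3 cam [642. -23. 350.]
square_blank_grip 0.91 [321. 182.] [687.  -77.2]
686,-80,50,62,70 2121 c 685.0 -79.5 size [46. 46.] ang 37.7 zmed 66.0
576,-4,50,62,70 2725 c 577.2 -4.0 size [49. 49.] ang 12.6 zmed 66.1
658,-237,45,95,120 few 0
441,5,70,62,80 few 0
```

>>> play_rows(series=[[[0.1, -0.1, -4.5, 0, 0, 0, 0], [0, 0, -4.5, 0, 0, 0, 0], [0, 0, -4.5, 0, 0, 0, 0], [0, 0, -4, 0, 0, 0, 0], [0, 0, -2.1, 0, 0, 0, 0], [0, 0, 0, 0, 0, 0, 0.3], [0, 0, 0, 0, 0, 0, 1], [0, 0, 0, 0, 0, 0, 1], [0, 0, 0, 0, 0, 0, 1], [0, 0, 0, 0, 0, 0, 1], [0, 0, 0, 0, 0, 0, 1], [0, 0, 0, 0, 0, 0, 1]]])

```text
clock: 11.52
eef_pos: [687.6, -80.1, 15.5]
tool_rot: [3.139, 0.002, 2.225]
force: [0.7, -0.5, 7.3]
width: 45.3
gripper_force: 61.7
```

>>> play_rows(series=[[[0, 0, 4, 0, 0, 0, 1], [0, 0, 5, 0, 0, 0, 1], [-1.8, 3.2, 1, 0, 0, -3.5, 1], [-1.8, 3.2, 0, 0, 0, -3.5, 1], [-1.9, 3.3, 0, 0, 0, -3.5, 1], [-1.9, 3.3, 0, 0, 0, -3.5, 1], [-1.9, 3.3, 0, 0, 0, -3.5, 1], [-1.9, 3.3, 0, 0, 0, -3.5, 1], [-1.9, 3.3, 0, 0, 0, -3.5, 1], [-1.9, 3.3, 0, 0, 0, -3.5, 1], [-1.9, 3.3, 0, 0, 0, -3, 1], [-1.9, 3.2, 0, 0, 0, 0, 1], [0, 0, -3, 0, 0, 0, 1], [0, 0, -2, 0, 0, 0, 1], [0, 0, 0, 0, 0, 0, 1], [0, 0, 0, 0, 0, 0, 1]]])

```text
clock: 13.52
eef_pos: [498.7, 247.1, 64.2]
tool_rot: [3.14, -0.001, 1.684]
force: [0.0, 0.2, -0.6]
width: 45.4
gripper_force: 61.5
```

```bash
python3 -c "
from h import *
s=ctrl.read_state();print(s['eef_pos'],np.degrees(s['tool_rot']))"
```

```text
[498.65990115 247.1315072   64.16971989] [ 1.79926924e+02 -3.17473801e-02  9.64782156e+01]
```

>>> play_rows(series=[[[0, 0, -2.2, 0, 0, 0, 1], [0, 0, -1.1, 0, 0, 0, 1], [0, 0, -0.7, 0, 0, 0, 1], [0, 0, 0, 0, 0, 0, 1], [0, 0, 0, 0, 0, 0, 0.2], [0, 0, 0, 0, 0, 0, 0], [0, 0, 0, 0, 0, 0, 0], [0, 0, 4, 0, 0, 0, 0], [0, 0, 5, 0, 0, 0, 0], [0, 0, 5, 0, 0, 0, 0], [0, 0, 5, 0, 0, 0, 0], [0, 0, 0, 0, 0, 0, 0], [0, 0, 0, 0, 0, 0, 0]]])

```text
clock: 15.15
eef_pos: [497.5, 246.9, 213.1]
tool_rot: [-3.141, 0.0, 1.684]
force: [0.5, -0.2, 0.7]
width: 85.3
gripper_force: 0.0
```

```bash
python3 w.py w5 square_blank_grip 400,282,65,60,82 499,247,45,60,82
```

```text
t 15.2 tcp [497.5 246.9 213.1] rot [-180.     0.    96.5] w 85.3 cam [489. 316. 356.]
400,282,65,60,82 3472 c 399.7 282.6 size [ 45. 100.] ang 6.5 zmed 72.0
499,247,45,60,82 2261 c 497.4 249.0 size [46. 45.] ang 6.3 zmed 74.0
```

>>> play_rows(series=[[[1.4, -4.4, 0, 0, 0, 0, 0], [1.4, -4.4, 0, 0, 0, 0, 0], [1.4, -4.4, 0, 0, 0, 0, 0], [1.5, -4.4, 0, 0, 0, 0, 0], [1.5, -4.4, 0, 0, 0, 0, 0], [1.5, -4.4, 0, 0, 0, 0, 0], [1.5, -4.4, 0, 0, 0, 0, 0], [1.5, -4.4, 0, 0, 0, 0, 0], [1.5, -4.4, 0, 0, 0, 0, 0], [1.4, -4.4, 0, 0, 0, 0, 0], [1.4, -4.4, 0, 0, 0, 0, 0], [0, 0, 0, 0, 0, 0, 0], [0, 0, 0, 0, 0, 0, 0]]])

```text
clock: 16.88
eef_pos: [657.3, -235.9, 211.4]
tool_rot: [-3.139, -0.002, 1.684]
force: [-0.3, 0.0, 0.4]
width: 85.4
gripper_force: 0.0
```

```bash
python3 w.py w6 mallet_grip,whittling_kit 658,-237,45,100,116 658,-237,45,36,50 462,-285,130,10,18
```

```text
t 16.9 tcp [ 657.3 -235.9  211.4] rot [-1.799e+02 -1.000e-01  9.650e+01] w 85.4 cam [ 650. -167.  354.]
mallet_grip 0.63 [321. 190.] [ 659.5 -235.2]
whittling_kit 0.97 [161. 193.] [ 465.9 -281. ]
658,-237,45,100,116 623 c 658.8 -233.8 size [24. 22.] ang 5.8 zmed 109.7
658,-237,45,36,50 699 c 658.0 -229.3 size [43. 33.] ang 7.9 zmed 42.1
462,-285,130,10,18 10052 c 467.6 -284.8 size [186. 145.] ang 2.0 zmed 14.0
```

View pics/w6.png

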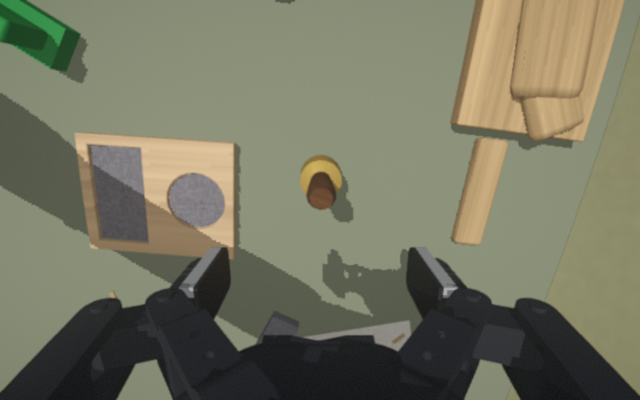

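>>> play_rows(series=[[[0.2, 0.1, -4, 0, 0, 0, 0], [0, 0, -4, 0, 0, 0, 0], [0, 0, -4, 0, 0, 0, 0], [0, 0, -3.1, 0, 0, 0, 0], [0, 0, 0, 0, 0, 0, 0.3], [0, 0, 0, 0, 0, 0, 1], [0, 0, 0, 0, 0, 0, 1], [0, 0, 0, 0, 0, 0, 1], [0, 0, 0, 0, 0, 0, 1], [0, 0, 0, 0, 0, 0, 1], [0, 0, 0, 0, 0, 0, 1], [0, 0, 0, 0, 0, 0, 1]]])

```text
clock: 18.52
eef_pos: [660.7, -236.5, 64.4]
tool_rot: [3.14, 0.001, 1.684]
force: [-1.6, 0.7, 6.8]
width: 25.4
gripper_force: 58.6
```

>>> play_rows(series=[[[0, 0, 3, 0, 0, 0, 1], [0, 0, 4, 0, 0, 0, 1], [-0.6, 2, 4, 0, 0, 0, 1], [-1.2, 4, 0, 0, 0, 0, 1], [-1.2, 4, 0, 0, 0, 0, 1], [-1.2, 4, 0, 0, 0, 0, 1], [-1.2, 4, 0, 0, 0, 0, 1], [-1.2, 4, 0, 0, 0, 0, 1], [-1.2, 4, 0, 0, 0, 0, 1], [-1.2, 4, 0, 0, 0, 0, 1], [-1.2, 4, 0, 0, 0, 0, 1], [-1.2, 4, 0, 0, 0, 0, 1], [-1.2, 4, 0, 0, 0, 0, 1], [-1.2, 4, 0, 0, 0, 0, 1], [-1.2, 4, 0, 0, 0, 0, 1], [-1.2, 4, 0, 0, 0, 0, 1], [-1, 3.5, 0, 0, 0, 0, 1], [0, 2, 0, 0, 0, 0, 1], [0, 0, 0, 0, 0, 0, 1], [0, 0, 0, 0, 0, 0, 1]]])

```text
clock: 21.02
eef_pos: [489.0, 356.3, 172.1]
tool_rot: [-3.141, 0.002, 1.682]
force: [0.3, -0.3, -4.4]
width: 24.9
gripper_force: 60.1
```

```bash
python3 w.py w7 mallet_kit,mallet_grip
```

```text
t 21.0 tcp [489.  356.3 172.1] rot [-1.80e+02  1.00e-01  9.63e+01] w 24.9 cam [481. 426. 315.]
mallet_kit 0.72 [272. 233.] [444.1 290.2]
mallet_grip 0.78 [318. 264.] [495.3 299.5]
```

View pics/w7.png

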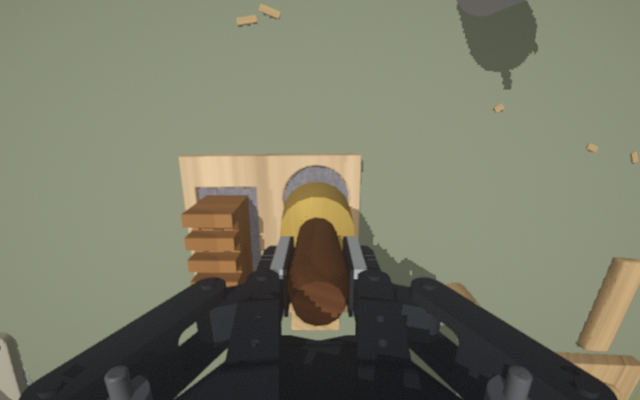

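>>> play_rows(series=[[[0, -1.8, -2, 0, 0, 0, 1], [0, 0, -3, 0, 0, 0, 1], [0, 0, -2.2, 0, 0, 0, 1], [0, 0, 0, 0, 0, 0, 1], [0, 0, 0, 0, 0, 0, 1]]])

```text
clock: 21.8
eef_pos: [489.0, 340.9, 101.2]
tool_rot: [3.14, -0.001, 1.683]
force: [1.1, 1.2, -5.2]
width: 25.0
gripper_force: 60.2
```

>>> play_rows(series=[[[0, -0.2, -1.4, 0, 0, 0, 1], [0, 0, -0.9, 0, 0, 0, 1], [0, 0, -0.5, 0, 0, 0, 1], [0, 0, 0, 0, 0, 0, 1], [0, 0, 0, 0, 0, 0, 1]]])

```text
clock: 22.42
eef_pos: [487.8, 339.2, 72.5]
tool_rot: [-3.141, -0.0, 1.684]
force: [-1.5, -0.0, -0.9]
width: 25.1
gripper_force: 60.6
```

>>> play_rows(series=[[[0, 0, 0, 0, 0, 0, 0.4], [0, 0, 0, 0, 0, 0, 0], [0, 0, 0, 0, 0, 0, 0], [0, 0, 0, 0, 0, 0, 0], [0, 0, 4, 0, 0, 0, 0], [0, 0, 5, 0, 0, 0, 0], [0, -3, 5, 0, 0, 0, 0], [0, -3, 0, 0, 0, 0, 0], [0, 0, 0, 0, 0, 0, 0], [0, 0, 0, 0, 0, 0, 0]]])

```text
clock: 23.68
eef_pos: [487.8, 279.7, 212.2]
tool_rot: [-3.141, -0.001, 1.685]
force: [0.2, -0.2, 0.5]
width: 85.2
gripper_force: 0.0
```

```bash
python3 w.py w8 mallet_grip,square_blank_grip,tool_rest_grip 400,282,65,60,82 499,247,45,60,82 488,340,45,106,126 488,340,45,44,60
python3 - <<'E'
import cv2
a=cv2.imread('pics/w8.png'); cv2.imwrite('pics/w8b.png',a)
s=cv2.imread('pics/side.png')[175:310,225:385]; cv2.imwrite('pics/crop_s.png',cv2.resize(s,None,fx=4,fy=4))
E
```

```text
t 23.7 tcp [487.8 279.7 212.2] rot [-180.    -0.    96.5] w 85.2 cam [480. 349. 355.]
mallet_grip 0.94 [323. 126.] [485.8 338.8]
tool_rest_grip 0.64 [238. 165.] [398.9 285.5]
400,282,65,60,82 3390 c 399.9 282.4 size [ 45. 100.] ang 6.3 zmed 71.9
499,247,45,60,82 2142 c 497.3 249.2 size [46. 46.] ang 6.6 zmed 74.0
488,340,45,106,126 831 c 486.1 340.1 size [25. 24.] ang 6.5 zmed 117.6
488,340,45,44,60 726 c 485.9 340.1 size [43. 43.] ang 50.1 zmed 49.6
```

View pics/w8.png

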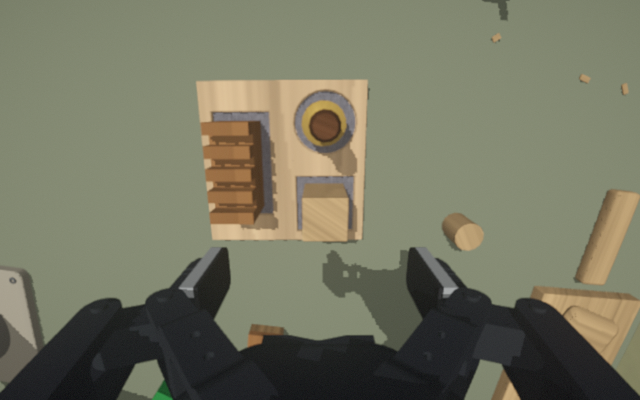

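View pics/crop_s.png

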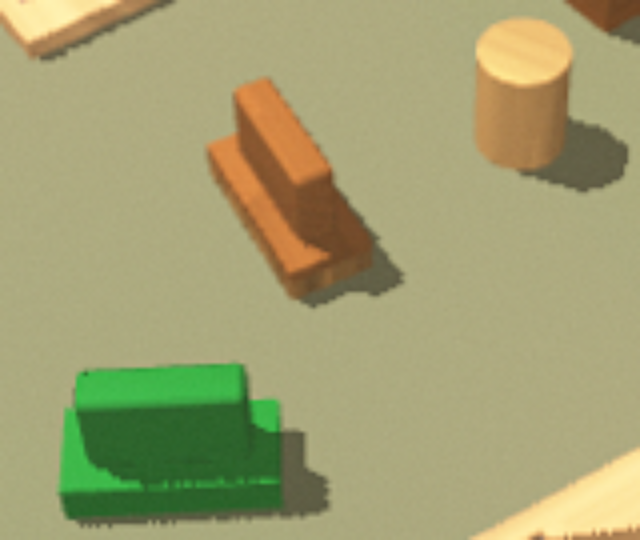

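All three things are seated in the mallet kit. The crop shows the brown sanding block (side px ~297,222) as the real one and the green one (side px ~267,285) as the look-alike. Next is the brown sander.

>>> play_rows(series=[[[-0.7, -3.9, 0, 0, 0, -1.5, 0], [-0.7, -3.9, 0, 0, 0, -1.5, 0], [-0.7, -3.9, 0, 0, 0, -1.5, 0], [-0.7, -3.9, 0, 0, 0, -1.5, 0], [-0.7, -3.9, 0, 0, 0, -1.5, 0], [-0.6, -3.9, 0, 0, 0, -1.5, 0], [-0.6, -4, 0, 0, 0, -1, 0], [0, 0, 0, 0, 0, 0, 0], [0, 0, 0, 0, 0, 0, 0]]])

```text
clock: 25.0
eef_pos: [441.3, 5.8, 212.2]
tool_rot: [3.142, -0.001, 1.51]
force: [0.2, 0.8, -0.3]
width: 85.2
gripper_force: 0.0
```

```bash
python3 w.py w9 sander_grip 441,5,60,62,78 441,5,70,14,28 577,-4,45,60,72
```

```text
t 25.0 tcp [441.3   5.8 212.2] rot [180.   -0.   86.5] w 85.2 cam [445.  76. 355.]
sander_grip 0.87 [322. 183.] [444.9   5.2]
sander_grip 0.62 [224. 286.] [ 324.3 -111.5]
441,5,60,62,78 1652 c 440.3 6.7 size [76. 22.] ang 89.2 zmed 69.7
441,5,70,14,28 1877 c 440.3 6.5 size [100.  46.] ang 89.2 zmed 22.1
577,-4,45,60,72 1898 c 576.1 -4.1 size [49. 49.] ang 86.4 zmed 66.0
```

>>> play_rows(series=[[[-0.1, 0.1, -4.5, 0, 0, 2.7, 0], [0, 0, -4.5, 0, 0, 0, 0], [0, 0, -4.5, 0, 0, 0, 0], [0, 0, -4.6, 0, 0, 0, 0], [0, 0, 0, 0, 0, 0, 0.3], [0, 0, 0, 0, 0, 0, 1], [0, 0, 0, 0, 0, 0, 1], [0, 0, 0, 0, 0, 0, 1], [0, 0, 0, 0, 0, 0, 1], [0, 0, 0, 0, 0, 0, 1], [0, 0, 0, 0, 0, 0, 1], [0, 0, 0, 0, 0, 0, 1]]])

```text
clock: 26.6
eef_pos: [440.9, 10.0, 48.8]
tool_rot: [3.141, -0.011, 1.558]
force: [-0.2, 0.8, 6.3]
width: 20.9
gripper_force: 58.9
```

```bash
python3 -c "
from h import *
s=ctrl.read_state();print(np.round(s['qpos'],2),np.round(s['eef_pos'],1),s['force'],s['torque'])"
```

```text
[-0.21  0.69  0.2   2.23 -0.55  0.26  0.46] [440.9  10.   48.8] [-0.23082345  0.76531429  6.31794752] [ 0.06996751  0.10127247 -0.01275929]
```

>>> play_rows(series=[[[0, 0, 2, 0, 0, 0, 1], [0, 0, 3, 0, 0, 0, 1], [0, 0, 4, 0, 0, 0, 1], [0, 0, 0, 0, 0, 0, 1], [0, 0, 0, 0, 0, 0, 1]]])

```text
clock: 27.22
eef_pos: [439.5, 10.0, 137.6]
tool_rot: [-3.139, -0.011, 1.558]
force: [-0.8, 0.4, -1.4]
width: 20.9
gripper_force: 59.3
```

```bash
python3 w.py w10 sander_grip; python3 -c "
from h import *
im,D=get_image('side');save('s10',im[100:300,200:460].repeat(2,0).repeat(2,1))"
```

```text
t 27.2 tcp [439.5  10.  137.6] rot [-179.9   -0.6   89.2] w 20.9 cam [440.  78. 281.]
sander_grip 0.77 [323. 259.] [442.5 -39.2]
sander_grip 0.55 [194. 326.] [ 322.1 -106.7]
```

View pics/s10.png

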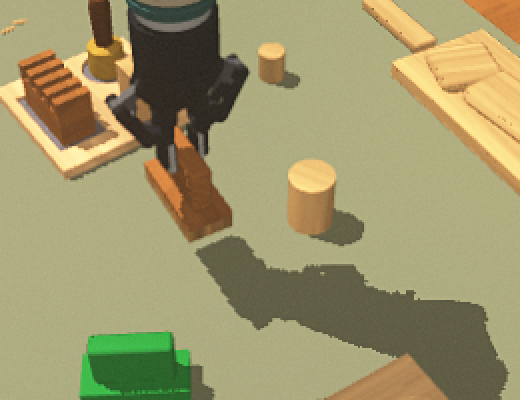

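>>> play_rows(series=[[[0, -2, 0, 0, 0, 0.8, 1], [0.5, -3.5, 0, 0, 0, 1, 1], [0.5, -4, 0, 0, 0, 1, 1], [0, -4, 0, 0, 0, 0, 1], [0, -4, 0, 0, 0, 0, 1], [-0.5, -4, 0, 0, 0, 0, 1], [-0.8, -3.8, 0, 0, 0, 0, 1], [-0.8, -2.5, 0, 0, 0, 0, 1], [-0.8, -1.5, 0, 0, 0, 0, 1], [0, 0, 0, 0, 0, 0, 1], [0, 0, 0, 0, 0, 0, 1]]])

```text
clock: 28.75
eef_pos: [421.1, -281.7, 137.2]
tool_rot: [-3.139, -0.012, 1.608]
force: [-0.6, -0.8, -2.2]
width: 20.5
gripper_force: 59.2
```

```bash
python3 w.py w11 whittling_kit,sander_grip 467,-285,130,10,18; python3 -c "
from h import *
C=cal('side');im,D=get_image('side');save('s11',im); W=cloud(D,C)
from w import rect
rect(W,421,-286,70,140,170,'top');rect(W,421,-286,70,85,116,'base')
s=ctrl.read_state();print(np.degrees(s['tool_rot']))"
```

```text
t 28.8 tcp [ 421.1 -281.7  137.2] rot [-179.8   -0.7   92.1] w 20.5 cam [ 419. -214.  281.]
whittling_kit 0.95 [364. 193.] [ 464.7 -282.9]
sander_grip 0.61 [320. 259.] [ 424.1 -330.4]
467,-285,130,10,18 14769 c 468.2 -285.1 size [185. 145.] ang 2.0 zmed 14.1
top 674 c 421.8 -300.6 size [48. 47.] ang 7.4 zmed 157.7
base 1087 c 421.3 -286.2 size [ 48. 102.] ang 2.7 zmed 109.7
[-179.8581727    -0.63865403   92.13271648]
```

View pics/w11.png

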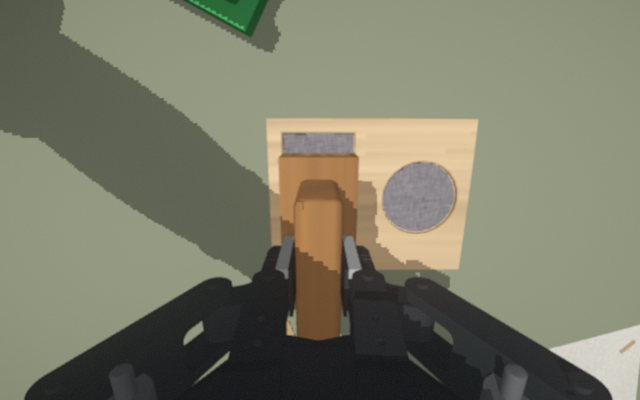

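>>> play_rows(series=[[[0, 0, -3, 0, 0, 0, 1], [0, 0, -2.5, 0, 0, 0, 1], [0, 0, -1.4, 0, 0, 0, 1], [0, 0, -0.5, 0, 0, 0, 1], [0, 0, 0, 0, 0, 0, 1], [0, 0, -0.4, 0, 0, 0, 1], [0, 0, 0, 0, 0, 0, 1], [0, 0, 0, 0, 0, 0, 1]]])

```text
clock: 29.95
eef_pos: [420.9, -283.3, 59.8]
tool_rot: [-3.139, -0.01, 1.606]
force: [-0.2, -0.3, -1.1]
width: 20.3
gripper_force: 59.2
```

>>> play_rows(series=[[[0, 0, -0.2, 0, 0, 0, 1], [0, 0, 0, 0, 0, 0, 1], [0, 0, 0, 0, 0, 0, 0.4], [0, 0, 0, 0, 0, 0, 0.2], [0, 0, 0, 0, 0, 0, 0], [0, 0, 0, 0, 0, 0, 0], [0, 0, 4, 0, 0, 0, 0], [0, 0, 5, 0, 0, 0, 0], [0, 0, 5, 0, 0, 0, 0], [2, 0, 2, 0, 0, 0, 0], [0, 0, 0, 0, 0, 0, 0], [0, 0, 0, 0, 0, 0, 0]]])

```text
clock: 31.45
eef_pos: [439.4, -282.6, 216.4]
tool_rot: [-3.137, -0.012, 1.606]
force: [-0.4, -0.4, -0.3]
width: 85.3
gripper_force: 0.0
```

```bash
python3 w.py w12 sander_grip 421,-286,70,70,90 421,-286,70,24,38
```

```text
t 31.4 tcp [ 439.4 -282.6  216.4] rot [-179.7   -0.7   92. ] w 85.3 cam [ 438. -214.  360.]
sander_grip 0.84 [303. 186.] [ 422.4 -286.5]
421,-286,70,70,90 1668 c 420.1 -286.0 size [22. 75.] ang 1.5 zmed 77.8
421,-286,70,24,38 1822 c 420.1 -286.6 size [46. 99.] ang 2.2 zmed 30.1
```

>>> play_rows(series=[[[1.9, 3.9, 0, -0.7, 0, 0, 0], [2, 4, 0, 0, 0, 0, 0], [2, 4, 0, 0, 0, 0, 0], [2, 4, 0, 0, 0, 0, 0], [2, 4, 0, 0, 0, 0, 0], [2, 4, 0, 0, 0, 0, 0], [1.8, 3.9, 0, 0, 0, 0, 0], [0, 0, -2, 0, 0, 0, 0], [0, 0, 0, 0, 0, 0, 0], [0, 0, 0, 0, 0, 0, 0]]])

```text
clock: 32.8
eef_pos: [577.2, -6.5, 197.4]
tool_rot: [-3.138, 0.002, 1.604]
force: [-0.4, 0.1, 0.3]
width: 85.6
gripper_force: 0.0
```

```bash
python3 w.py w13 round_blank_grip 576,-4,45,60,72
```

```text
t 32.8 tcp [577.2  -6.5 197.4] rot [-1.798e+02  1.000e-01  9.190e+01] w 85.6 cam [575.  64. 340.]
round_blank_grip 0.82 [321. 177.] [579.2  -1.6]
576,-4,45,60,72 2129 c 576.0 -3.6 size [48. 48.] ang 1.7 zmed 66.1
```

>>> play_rows(series=[[[-0.1, 0.3, -4.5, 0, 0, 0, 0], [0, 0, -4.5, 0, 0, 0, 0], [0, 0, -4.5, 0, 0, 0, 0], [0, 0, -3.5, 0, 0, 0, 0], [0, 0, -1.6, 0, 0, 0, 0], [0, 0, 0, 0, 0, 0, 0.3], [0, 0, 0, 0, 0, 0, 1], [0, 0, 0, 0, 0, 0, 1], [0, 0, 0, 0, 0, 0, 1], [0, 0, 0, 0, 0, 0, 1], [0, 0, 0, 0, 0, 0, 1], [0, 0, 0, 0, 0, 0, 1]]])

```text
clock: 34.4
eef_pos: [578.1, -2.4, 13.3]
tool_rot: [3.141, 0.002, 1.606]
force: [0.1, -1.3, 7.0]
width: 49.1
gripper_force: 61.6
```

>>> play_rows(series=[[[0, 0, 4, 0, 0, 0, 1], [0, 0, 5, 0, 0, 0, 1], [-0.8, -3.5, 1, 0, 0, 0, 1], [-0.9, -4, 0, 0, 0, 0, 1], [-0.9, -4, 0, 0, 0, 0, 1], [-0.9, -4, 0, 0, 0, 0, 1], [-0.9, -4, 0, 0, 0, 0, 1], [-0.9, -4, 0, 0, 0, 0, 1], [-1, -4.5, 0, 0, 0, 0, 1], [0, 0, -3, 0, 0, 0, 1], [0, 0, -2, 0, 0, 0, 1], [0, 0, 0, 0, 0, 0, 1], [0, 0, 0, 0, 0, 0, 1]]])

```text
clock: 36.02
eef_pos: [514.3, -282.5, 62.5]
tool_rot: [-3.14, 0.002, 1.606]
force: [-0.7, -0.5, 0.0]
width: 49.3
gripper_force: 62.2
```

Descend to 22 (bottom about 8.7 mm above the bench, just over the pocket floor) and release.

>>> play_rows(series=[[[0, 0, -2.2, 0, 0, 0, 1], [0, 0, -1.2, 0, 0, 0, 1], [0, 0, -0.7, 0, 0, 0, 1], [0, 0, 0, 0, 0, 0, 1], [0, 0, 0, 0, 0, 0, 0.3], [0, 0, 0, 0, 0, 0, 0.1], [0, 0, 0, 0, 0, 0, 0], [0, 0, 4, 0, 0, 0, 0], [0, 0, 5, 0, 0, 0, 0], [0, 0, 5, 0, 0, 0, 0], [0, 0, 5, 0, 0, 0, 0], [0, 0, 0, 0, 0, 0, 0], [0, 0, 0, 0, 0, 0, 0]]])

```text
clock: 37.65
eef_pos: [513.4, -281.8, 210.2]
tool_rot: [-3.138, 0.001, 1.606]
force: [-0.5, -0.1, -0.3]
width: 85.7
gripper_force: 0.0
```

```bash
python3 w.py w14 round_blank_grip 421,-286,70,70,90 515,-283,45,60,85; python3 -c "
from h import *
im,D=get_image('side');save('s14',im)"
```

```text
t 37.6 tcp [ 513.4 -281.8  210.2] rot [-1.798e+02  1.000e-01  9.200e+01] w 85.7 cam [ 511. -212.  353.]
421,-286,70,70,90 1840 c 450.3 -284.7 size [81. 75.] ang 2.6 zmed 77.7
515,-283,45,60,85 2090 c 513.5 -283.9 size [49. 49.] ang 64.9 zmed 74.0
```

View pics/s14.png

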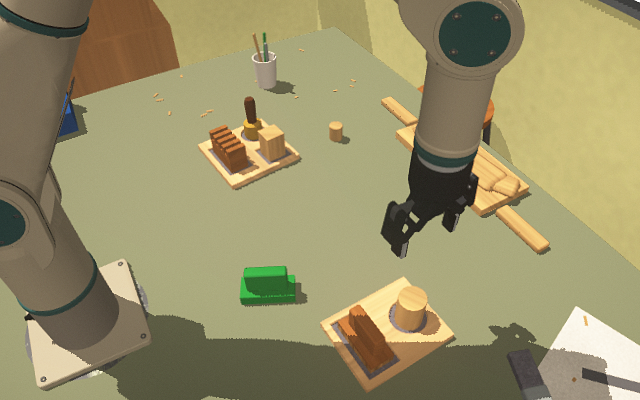

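The side view shows the rest, mallet and square blank in the left kit (px ~250,135). The sander and round blank are in the right kit (px ~385,325). The short blank (336,131) and the green block have not moved.

```bash
python3 -c "
from h import *
print(workorder.finish_job())"
```

```text
the job is handed in; nothing more can be done
None
```

Both kits are made up and the job is handed in at about 38 s of the 128 s. By the camera measurements, all five things sit in their own pockets within about 3 mm, and the short blank and the green look-alike stayed where they were; no verdict came back at hand-in.

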